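# Hold the sharps tub's bayonet lid at half-turn, short of the lock

## Task

The yellow sharps tub must be covered while the nurse checks its fill line, but not locked yet: past the lock click the lid never comes off again. Take the red lid by its grip bar, let its two lugs down through the notches of the tub's mouth, press it down onto the seal and turn it clockwise to the green half-way mark, without pushing the black lock catch. Half-turned the lid is not tight by itself, so finish while still gripping it at the green mark and pressing it flat down on the seal, and leave the kidney dish, syringe, vial and gel bottle where they are.

Things in the scene. Friction and masses are not known exactly. Their poses are not given: they have to be found in the camera images.
- tub: Yellow round sharps tub, 156 mm across, 150 mm high, clamped in a steel bench bracket (cannot move or turn). Origin at the centre of its underside, z up. Once a lid is in, its lugs turn clockwise (seen from above) below the flange from 0 (open) to 90 degrees (locked); stops block turning back by over 5 degrees. Used syringes lie inside, over 80 mm below the rim.
- tub_mouth (a point): Centre of the tub's mouth at rim height, 150 mm above the tub's origin, axes as the tub's. Neck 128 mm across outside. Inside the rim runs an 8 mm thick flange (0 to 8 mm below this point) with a round opening 96 mm across.
- tub_notch (a point): Outer edge of the notch in the flange on the tub's +x side, at rim height, 56 mm from the axis. An equal notch is opposite, on -x. Each is about 25 mm wide.
- tub_green (a point): Centre of the green half-way mark, raised 8 mm wide strip on the tub's shoulder outside the neck, 70 mm from the axis, 45 degrees clockwise from the +x notch. The marks come in two equal sets half a turn apart: white = open (beside the notches), green = half-way, red = locked, 90 degrees clockwise from white.
- seal (a joint): How far the black rubber seal ring on the rim (115 to 125 mm across) is pressed in: 0 m free, standing 3 mm above the rim, to 0.003 m flush with it. It springs straight up: 2 N at first touch, 8 N when flush. A half-turned lid that is let go is lifted by it, till its lugs meet the flange, to 0.001 m.
- lock_catch (a joint): Travel of the black sprung lock catch in the tub's neck, its tab just before the red mark: 0 m at rest, up to 0.006 m pushed outwards (1.5 to 10 N). A lid pushes it only from about 65 degrees of turn on; it clicks back behind the lug at 90 degrees.
- lid: Loose red bayonet lid, about 0.13 kg, 66 mm high, standing on its plug. Origin at the centre of the plug's underside, z up. Plug 92 mm across, 26 mm high, tapering to 80 mm over the lowest 9 mm; above it a plate 126 mm across (26 to 32 mm up). The lid is the same turned by half a turn: it may go in either way round. Pressed right down in the tub, its origin is 124 mm above the tub's.
- lid_grip (a point): Centre of the lid's upright grip bar, 52 mm above the lid's origin; axes as the lid's. The bar is 66 mm long along x, 14 mm thick along y, and stands 34 mm high on the plate: from 20 mm below to 14 mm above this point.
- lid_pointer (a point): Outer end of the white rib on the plate, on the lid's +x side, 60 mm from the axis, 33 mm above the lid's origin; another is on -x. The ribs point along the bar and stand over the two lugs on the plug: tips 53 mm from the axis, 14 mm wide, 11 to 16 mm above the lid's origin. Lugs lying wrongly on top of the flange leave the lid's origin 139 mm above the tub's.
- dish: Loose steel kidney dish, about 180 x 95 mm, 36 mm high. Bystander. Origin at the underside, roughly in the middle; long along y.
- syringe: Capped syringe, 120 mm long, lying in the kidney dish. Bystander. Origin under its middle, x along it.
- vial: Small vaccine vial, 23 mm across, 47 mm high, standing. Bystander. Origin at the centre of its underside.
- gel: Hand-gel pump bottle, 60 mm across, 154 mm high, standing. Bystander. Origin at the centre of its underside.
Things that resemble listed ones, but are neither listed nor needed, are in the scene too. Of the things like the lid, leave any that is pink; of the rest the smaller one is meant.

How it is judged:
By the outcome, as a careful person would: the job done as asked, in the order asked, and still so for the second after the job is handed in, while the arm keeps its last pose, push and grip.
It also fails if it takes over 45 s, if anything falls off the work surface, if the arm or the gripper's body presses on something with over 40 N, if the wrist force passes 120 N, or if a joint passes its speed limit or range.

## Robot

A 7-joint arm with a two-finger parallel gripper is mounted at the origin on the work surface. World frame = base frame: x ahead of the robot, y to its left, z up, the work surface at z = 0. Lengths are in mm, angles in rad, forces in N, time in s.
With the tool pointing down it reaches from about 400 to 875 mm from the base axis. Payload 4.4 kg.
Tool frame: the origin (TCP) lies where the fingers leave the gripper's body, on its centre line; the fingertips stand 73 mm ahead of it and the grasp point (between the pads) lies 54 mm ahead of it; z points along the fingers, y is the line along which they close (so a half turn about z gives the same grasp; the last joint's range is limited). The gripper opens to 85 mm and grips with 20 to 120 N. Pads are 22 mm wide; open, the fingers measure 114 mm over their backs; the gripper's body (76 mm by 85 mm) begins 54 mm behind the grasp point. The pads swing forward as they close: fully open they stand 13 mm farther back than shut.
Start: joints at [-0.066, 0.628, 0.038, 1.517, -0.027, 0.996, -0.02], TCP at [650.013, 0.024, 303.913] pointing down, gripper open.
Joint ranges: [-3.06, 3.06], [-0.37, 2.12], [-1.25, 1.32], [0.18, 2.47], [-1.1, 4.24], [0.23, 1.98], [-2.94, 2.94]. Speed limits (rad/s): [2.57, 2.57, 3.14, 3.14, 3.14, 3.14, 3.14].

## Interface

Orientations are given as [roll, pitch, yaw] about the fixed x, y, z axes, in that order (R = Rz(yaw) Ry(pitch) Rx(roll)).
In Python, from cell import ctrl gives the robot as it stands.
- The arm moves only by the tool send_rows, never from a script. Its argument "rows" is a list that holds one entry, the list of rows, each a list of 6 numbers: the shift along the tool's x, y, z in cm, then the turn, a rotation vector about the tool's x, y, z in rad. In form: [[[tx, ty, tz, wx, wy, wz], ...]]. A call has 1 to 10 rows; each row is the pose to reach, as a shift and turn from the pose commanded when the call began, along the tool's axes at that moment; what a row does not reach only later rows make up. A row lasts 1/10 s, in which the tool goes at most 50 mm and 8.59 degrees, less where a joint would pass 70% of its speed; a pose out of reach is approached as far as the arm can. A call with a gripper value outside its range is refused whole. "grip" is the closure in counts, from 0 (fully open) to 255 (shut), set as the call begins (left out, the last holds). The fingers move at their own pace and stop on an object; the grip force is fixed at half the most. Time passes only in rows, so rows that repeat a pose let the fingers close. It gives the time, the measured TCP pose, the force, the opening and the grip force at its end, in the units of the state.
- ctrl.read_state(): the state, without advancing time (a new reading comes with each control period).
- ctrl.get_image(name): name is "scene" or "side" or "wrist"; returns a dict with "pixels" (400x640x3 uint8, red, green, blue), "fx", "fy", "cx", "cy" (pixels), "extrinsics" (4x4, takes a point from camera to world coordinates); the wrist camera has in their place "mount" (4x4, takes a point from camera to tool coordinates, whose origin is the TCP and whose axes are the flange's). Camera axes: x right, y up, looking along -z (the intrinsics and any distortion apply to the point x, -y, -z); pixel columns grow to the right and rows downward; lengths in mm; the calibration is good to about 2 mm. A picture is of the moment at which its call begins: read the wrist's pose just before it. There is no depth.
- ctrl.finish_job(): hands the job in; it is judged then, once.
The state is a dict: "clock": time; "qpos": joint angles; "qd": joint speeds; "tau": joint torques, N m; "eef_pos": TCP position; "tool_rot": TCP orientation; "force": force on the tool from outside, world axes, zero at the start; "torque": the same for the moment, N m; "width": finger opening in mm; "gripper_force": force on a finger pad.
Only numpy, scipy, OpenCV 4.12 (cv2) and the standard library are available. Lean on these libraries where they do the work, as an engineer would, in place of code of your own. Each camera call takes 0.05 s, during which the arm holds its last target. There are 200 camera calls.

## Working session

There is one attempt and no reset: what is moved stays moved. The work goes in short steps, Python scripts to look and compute and a tool call to move; the robot and the scene stay as the last step left them, time stands still between calls to the robot, and variables do not carry over. Pictures are saved under pics/ and viewed, at most 10 in all, crops included, and the job is handed in when it is done.

Besides the shell and the picture viewer there is one more tool, called as name([rows], argument=value, ...), one row to a line, values as JSON. send_rows: Moves the arm, as the interface text tells. Its arguments: {"type":"object","properties":{"rows":{"type":"array","items":{"type":"array","items":{"type":"array","items":{"type":"number"}}}},"grip":{"type":"number"}},"required":["rows"]}

```bash
mkdir -p pics; ls; cat > h.py <<'E'
import numpy as np, cv2
from cell import ctrl
def snap(n,f=None):
    s=ctrl.read_state(); d=ctrl.get_image(n)
    im=cv2.cvtColor(np.array(d["pixels"]),cv2.COLOR_RGB2BGR)
    if f: cv2.imwrite("pics/"+f,im)
    return s,d,im
E
python3 - <<'E'
from h import *
for n in("scene","side"):
    s,d,im=snap(n,n+"0.png"); print({k:(np.round(v,3).tolist() if k!='pixels' else 0) for k,v in d.items()})
s,d,im=snap("wrist","wrist0.png");print({k:(np.round(v,3).tolist() if k!='pixels' else 0) for k,v in d.items()});print(s)
a=cv2.imread("pics/scene0.png")
E
```

```text
pics
{'pixels': 0, 'fx': 482.959, 'fy': 482.959, 'cx': 326.225, 'cy': 198.795, 'extrinsics': [[0.882, -0.334, 0.331, 1004.005], [0.47, 0.636, -0.612, -837.023], [-0.006, 0.696, 0.718, 1136.477], [0.0, 0.0, 0.0, 1.0]]}
{'pixels': 0, 'fx': 434.917, 'fy': 434.917, 'cx': 315.915, 'cy': 204.976, 'extrinsics': [[0.951, 0.222, -0.214, 294.404], [-0.309, 0.674, -0.671, -770.227], [-0.004, 0.704, 0.71, 935.343], [0.0, 0.0, 0.0, 1.0]]}
{'pixels': 0, 'fx': 335.136, 'fy': 335.136, 'cx': 316.663, 'cy': 199.309, 'mount': [[-0.0, 0.945, 0.327, 84.631], [1.0, 0.0, 0.0, 0.87], [-0.0, 0.327, -0.945, -69.755], [0.0, 0.0, 0.0, 1.0]]}
{'clock': 0.1, 'qpos': array([-0.06581049,  0.62924846,  0.0384241 ,  1.51823986, -0.02695979,
        0.99629662, -0.01999519]), 'qd': array([-0.00019494, -0.00195194, -0.00011358, -0.0020791 , -0.00045495,
       -0.00027976, -0.00142097]), 'tau': array([ 3.65140630e-03, -5.64529252e+01,  1.23032581e+00, -1.93971133e+01,
        1.11524854e-02,  5.46943455e-03, -1.37002465e-05]), 'eef_pos': array([6.49578535e+02, 4.12144229e-02, 3.03092924e+02]), 'tool_rot': array([-3.13991819e+00,  3.74691341e-05,  1.57085088e+00]), 'force': array([ 0.20284446, -0.63634285,  0.08538994]), 'torque': array([-0.03669212,  0.02186372, -0.01299278]), 'gripper_force': 0.0, 'width': 85.19070562345715}
```

View pics/scene0.png

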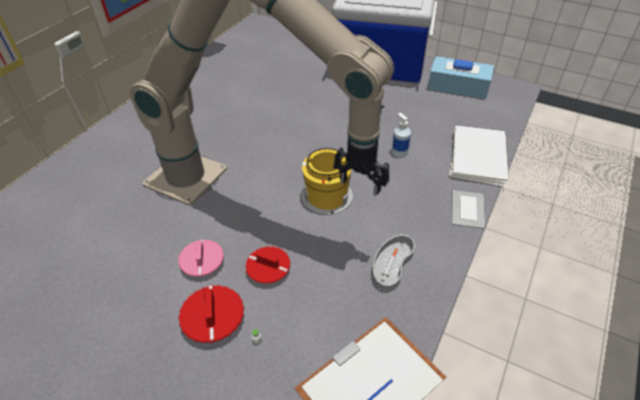

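View pics/side0.png

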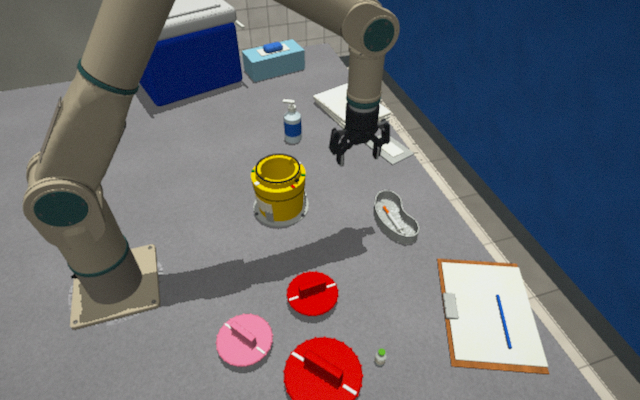

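The scene image shows three lid-like things:
- pink lid at scene (201,258) / side (245,340)
- large red lid at scene (211,313) / side (323,372)
- small red lid at scene (268,265) / side (313,293)

By the description I choose the small red one. The tub's mouth is at about scene (327,160) and side (279,168).

```bash
cat >> h.py <<'E'
def ray(d,u,v,T=None):
    T=np.array(d["extrinsics"]) if T is None else T
    r=T[:3,:3]@np.array([(u-d["cx"])/d["fx"],-(v-d["cy"])/d["fy"],-1]); return T[:3,3],r/np.linalg.norm(r)
def plane(o,r,z): return o+r*(z-o[2])/r[2]
def meet(rs):
    A=sum(np.eye(3)-np.outer(r,r) for o,r in rs); b=sum((np.eye(3)-np.outer(r,r))@o for o,r in rs)
    p=np.linalg.solve(A,b); return p,[np.linalg.norm((np.eye(3)-np.outer(r,r))@(p-o)) for o,r in rs]
def redmask(im):
    h=cv2.cvtColor(im,cv2.COLOR_BGR2HSV); return (((h[...,0]<6)|(h[...,0]>174))&(h[...,1]>170)&(h[...,2]>60)).astype(np.uint8)
def wristT(s,d):
    from scipy.spatial.transform import Rotation as R
    T=np.eye(4);T[:3,:3]=R.from_euler('xyz',s["tool_rot"]).as_matrix();T[:3,3]=s["eef_pos"];return T@np.array(d["mount"])
E
python3 - <<'E'
from h import *
box={"scene":(240,240,300,290),"side":(280,265,345,322)}
crops=[];P={"c":[]};E=[]
for n in box:
    s,d,im=snap(n); x0,y0,x1,y1=box[n]
    m=redmask(im); mm=np.zeros_like(m); mm[y0:y1,x0:x1]=m[y0:y1,x0:x1]
    k,l,st,c=cv2.connectedComponentsWithStats(mm); 
    print(n,[(a.tolist(),b.round(1).tolist()) for a,b in zip(st[1:],c[1:]) if a[4]>30])
    pts=cv2.findNonZero(mm); hull=cv2.convexHull(pts); (cx,cy),ax,an=cv2.fitEllipse(hull); print("ell",cx,cy,ax,an)
    P["c"].append(ray(d,cx,cy))
    hm=cv2.fillConvexPoly(np.zeros_like(m),hull,1); w=((im.min(2)>110)&(hm>0)).astype(np.uint8)
    k,l,st,c=cv2.connectedComponentsWithStats(w); print("white",[(st[i,4],c[i].round(1).tolist(), plane(*ray(d,*c[i]),33).round(1).tolist()) for i in range(1,k) if st[i,4]>3])
    print("plane29",plane(*ray(d,cx,cy),29).round(1))
    crops.append(cv2.resize(im[y0:y1,x0:x1],(400,300),interpolation=cv2.INTER_CUBIC))
    # tub
    tb={"scene":(295,142,360,212),"side":(245,148,312,226)}[n]; t=im[tb[1]:tb[3],tb[0]:tb[2]]
    crops.append(cv2.resize(t,(400,300),interpolation=cv2.INTER_CUBIC))
print("meet",meet(P["c"]))
cv2.imwrite("pics/crop1.png",np.vstack([np.hstack(crops[:2]),np.hstack(crops[2:])]))
E
```

```text
scene [([246, 247, 44, 36, 1132], [267.4, 264.7])]
ell 267.50323486328125 264.6128845214844 (35.2109375, 43.489402770996094) 76.95748138427734
white [(np.int32(22), [252.4, 257.2], [417.4, -199.2, 33.0]), (np.int32(26), [282.5, 268.3], [513.7, -192.2, 33.0])]
plane29 [ 467.8 -198.6   29. ]
side [([287, 272, 51, 44, 1712], [312.1, 293.5])]
ell 312.0290832519531 293.49615478515625 (44.08316421508789, 50.997840881347656) 89.47148895263672
white [(np.int32(24), [330.5, 285.0], [515.2, -194.0, 33.0]), (np.int32(26), [293.3, 297.8], [417.7, -200.6, 33.0])]
plane29 [ 465.1 -200.7   29. ]
meet (array([ 465.95800812, -197.04228996,   24.70719471]), [np.float64(0.812052976249983), np.float64(0.8120529762498985)])
```

View pics/crop1.png

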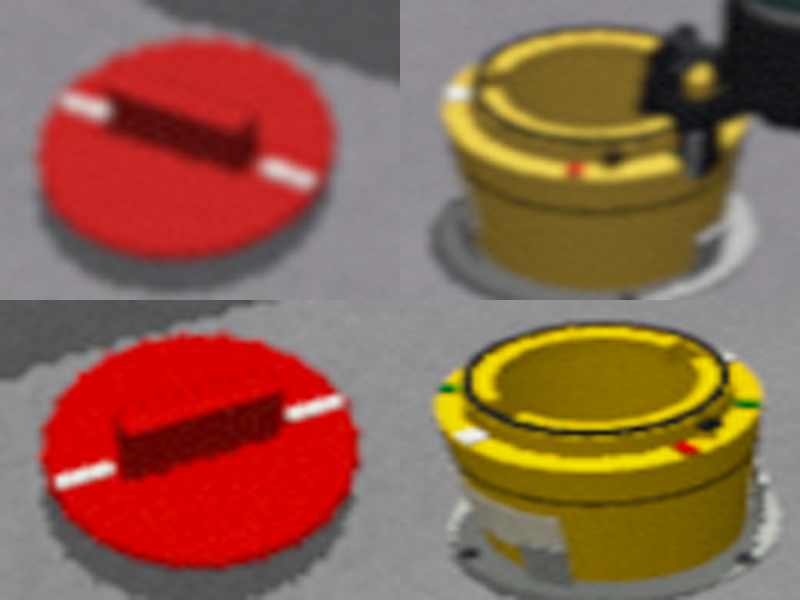

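View pics/wrist0.png

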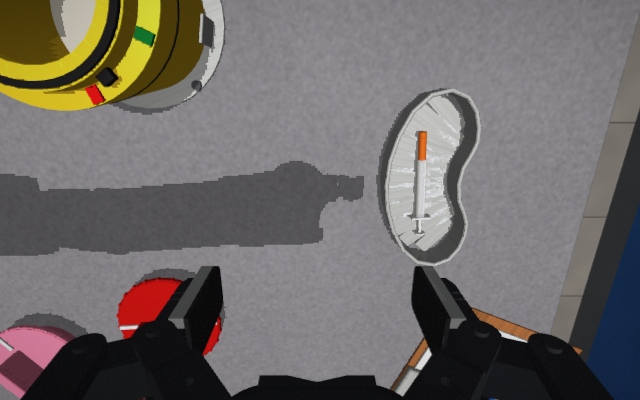

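The crop confirms the choice: a small red lid with a bar and white ribs at both ends. In the side crop, the tub shows white at (470,436) and (728,356), green at (447,389) and (745,404), red at (688,448), and the catch at (708,425). The wrist view shows green at (145,36) and red at (95,95).

```bash
python3 - <<'E'
from h import *
_,ds,_=snap("scene");_,dd,_=snap("side");s,dw,_=snap("wrist");Tw=wristT(s,dw)
sd=lambda u,v:ray(dd,245+(u-400)*67/400,148+(v-300)*78/300)
sc=lambda u,v:ray(ds,295+(u-400)*65/400,142+v*70/300)
wr=lambda u,v:ray(dw,u,v,Tw)
for n,rs in {"white":[sd(470,436),sc(457,93)],"red":[sd(688,448),sc(575,169),wr(95,95)],"green":[sd(745,404),wr(145,36)],"catch":[sd(708,425),sc(613,158),wr(107,77)]}.items():
    p,e=meet(rs);print(n,p.round(1),np.round(e,1))
for n,q in {"w1":(470,436),"w2":(728,356),"g1":(447,389),"g2":(745,404),"r":(688,448)}.items():print(n,plane(*sd(*q),128).round(1))
print("mouth",plane(*sd(598,379),152).round(1))
E
```

```text
white [408.8 120.1 132.1] [1.1 1.1]
red [499.7  76.7 133.1] [1.9 1.2 0.9]
green [538.6 113.7 130.9] [0.4 0.4]
catch [513.9  88.7 140. ] [1.2 1.2 0.4]
w1 [409.4 123.1 128. ]
w2 [547.7 171.4 128. ]
g1 [410.2 176.9 128. ]
g2 [539.8 116.5 128. ]
r [501.4  79.4 128. ]
mouth [475.6 137.5 152. ]
```

send_rows([
  [[-2,-1.8,0,0,0,0.15],[-4,-3.7,0,0,0,0.3],[-6,-5.5,0,0,0,0.45],[-8,-7.4,0,0,0,0.6],[-10,-9.2,0,0,0,0.75],[-12,-11,0,0,0,0.9],[-14,-12.9,0,0,0,1.05],[-16,-14.7,0,0,0,1.2],[-18,-16.5,0,0,0,1.35],[-19.7,-18.4,0,0,0,1.5]],
])

```text
clock: 1.4
eef_pos: [465.4, -198.0, 304.2]
tool_rot: [3.141, -0.001, 0.064]
force: [-0.2, -0.2, 0.6]
width: 85.0
gripper_force: 0.0
```

send_rows([
  [[0,0,0,0,0,0],[0,0,0,0,0,0]],
])

```text
clock: 1.6
eef_pos: [466.1, -197.0, 304.1]
tool_rot: [-3.141, -0.001, 0.071]
force: [-0.4, -1.0, -0.3]
width: 85.5
gripper_force: 0.0
```

```bash
python3 - <<'E'
from h import *
s,d,im=snap("wrist","w1.png");print(s["clock"],s["eef_pos"],s["tool_rot"],s["qpos"].round(2))
E
```

```text
1.6 [ 466.12817228 -197.00776476  304.14548442] [-3.14146138e+00 -7.41043472e-04  7.13173173e-02] [ 0.02  0.46  0.47  1.92 -0.28  0.82 -0.86]
```

View pics/w1.png

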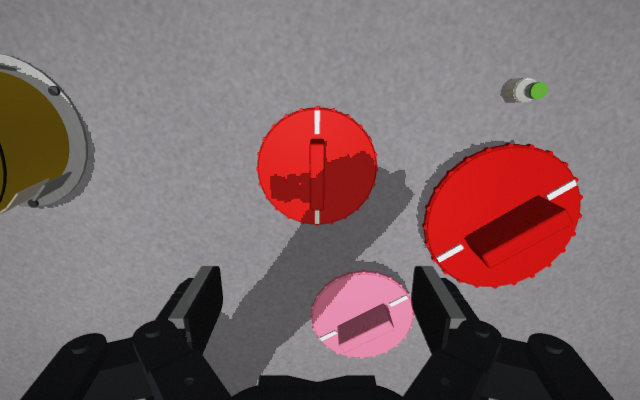

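The wrist image shows the small red lid centred at (317,165). Its ribs are at (318,120) and (317,216), and the bar lies along the tool's x axis. The pink and big red lids stay clear of the approach. I go lower for a second view.

send_rows([
  [[0,0,3,0,0,0],[0,0,6,0,0,0],[0,0,9,0,0,0],[0,0,9,0,0,0],[0,0,9,0,0,0]],
])

```text
clock: 2.15
eef_pos: [466.6, -196.5, 214.0]
tool_rot: [-3.141, 0.0, 0.072]
force: [1.1, -0.1, 1.2]
width: 85.5
gripper_force: 0.0
```

```bash
cat > lid.py <<'E'
from h import *
def ribs(im,box):
    x0,y0,x1,y1=box; m=np.zeros(im.shape[:2],np.uint8); m[y0:y1,x0:x1]=redmask(im)[y0:y1,x0:x1]
    k,l,st,c=cv2.connectedComponentsWithStats(m); m=(l==1+st[1:,4].argmax()).astype(np.uint8)
    hull=cv2.convexHull(cv2.findNonZero(m)); e=cv2.fitEllipse(hull)
    hm=cv2.fillConvexPoly(np.zeros_like(m),hull,1); hs=cv2.cvtColor(im,cv2.COLOR_BGR2HSV)
    w=((hs[...,1]<70)&(hs[...,2]>100)&(hm>0)).astype(np.uint8); k,l,st,c=cv2.connectedComponentsWithStats(w)
    o=sorted([i for i in range(1,k) if st[i,4]>15],key=lambda i:-st[i,4])[:2]
    return e,sorted([(c[i].round(1).tolist(),st[i].tolist()) for i in o],key=lambda a:a[0][1])
E
python3 - <<'E'
from lid import *
import json
from scipy.spatial.transform import Rotation as R
s,d,im=snap("wrist","w2.png");T2=wristT(s,d);print(s["eef_pos"],s["tool_rot"])
s1=dict(eef_pos=[466.128,-197.008,304.145],tool_rot=[-3.14146,-0.000741,0.0713173]);T1=wristT(s1,d)
im1=cv2.imread("pics/w1.png")
e1,r1=ribs(im1,(240,95,390,235)); e2,r2=ribs(im,(100,0,540,300))
print(e1,r1);print(e2,r2)
# outer rib ends
for nm,a,b in (("top",(r1[0][0][0],r1[0][1][1]),(r2[0][0][0],r2[0][1][1])),("cen",e1[0],e2[0])):
    print(nm,a,b,meet([ray(d,*a,T1),ray(d,*b,T2)]))
for e,T,r in((e1,T1,r1),(e2,T2,r2)):
    print("c29+",plane(*ray(d,*e[0],T),30).round(1)); q=[plane(*ray(d,*a[0],T),33) for a in r]; print(np.round(q,1), (np.arctan2(*(q[0]-q[-1])[1::-1])) )
E
```

```text
[ 466.6324901  -196.5416641   214.02456582] [-3.14111921e+00  2.96410744e-04  7.23447267e-02]
((316.6731262207031, 165.58489990234375), (118.69798278808594, 121.23089599609375), 84.70243835449219) [([316.9, 121.5], [315, 110, 5, 24, 116]), ([316.5, 216.5], [315, 210, 4, 14, 56])]
((317.17987060546875, 190.80030822753906), (153.44639587402344, 160.677001953125), 91.38468170166016) [([317.5, 135.0], [315, 120, 6, 31, 186]), ([317.0, 260.0], [315, 255, 5, 11, 55])]
top (316.9, 110) (317.5, 120) (array([ 527.20582528, -192.648385  ,   41.09726906]), [np.float64(0.1021424496501237), np.float64(0.10214244965004718)])
cen (316.6731262207031, 165.58489990234375) (317.17987060546875, 190.80030822753906) (array([ 466.68512288, -196.81250447,   15.75781349]), [np.float64(0.04626365139134926), np.float64(0.0462636513912199)])
c29+ [ 470.  -196.6   30. ]
[[ 515.6 -193.6   33. ]
 [ 413.9 -200.4   33. ]] 0.06720158209517071
c29+ [ 471.2 -196.4   30. ]
[[ 515.5 -193.4   33. ]
 [ 411.  -200.7   33. ]] 0.06908372510820257
```

View pics/w2.png

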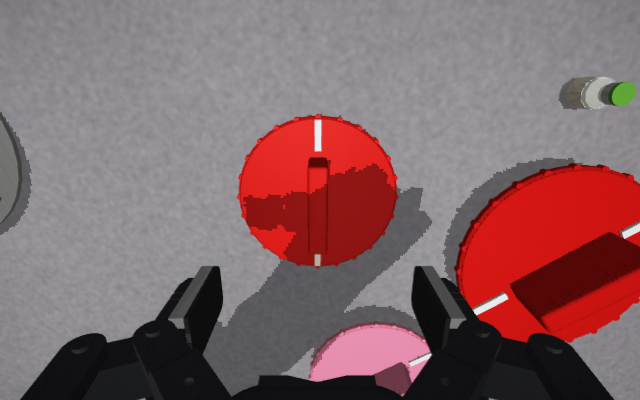

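The second view gives the lid centre as (468,-196.7) and yaw 0.07. The plate height comes out at 25–40 mm over the different pairs, around the expected 26–32. Now I descend and grip.

send_rows([
  [[0.1,0,3,0,0,0],[0.1,0,6,0,0,0],[0.1,0,8.5,0,0,0],[0.1,0,10,0,0,0],[0.1,0,10.5,0,0,0],[0.1,0,10.5,0,0,0]],
])

```text
clock: 2.8
eef_pos: [467.8, -197.1, 109.6]
tool_rot: [3.141, -0.001, 0.071]
force: [1.3, 0.2, -0.2]
width: 85.4
gripper_force: 0.0
```

send_rows([
  [[0,0,0,0,0,0],[0,0,0,0,0,0],[0,0,0,0,0,0],[0,0,0,0,0,0],[0,0,0,0,0,0],[0,0,0,0,0,0],[0,0,0,0,0,0],[0,0,0,0,0,0]],
], grip=255)

```text
clock: 3.6
eef_pos: [467.2, -197.1, 109.3]
tool_rot: [3.141, -0.001, 0.071]
force: [-0.2, 0.9, 6.0]
width: 12.9
gripper_force: 59.7
```

Gripped at width 12.9. I lift it and go beside the tub to look.

send_rows([
  [[0,0,-1,0,0,0],[0,0,-4,0,0,0],[0,0,-8,0,0,0],[0,0,-12,0,0,0],[0,-2,-16,0,0,0],[0,-6,-20,0,0,0],[0,-10,-24,0,0,0],[0,-14,-24,0,0,0],[0,-16,-24,0,0,0],[0,-16,-24,0,0,0]],
])

```text
clock: 4.6
eef_pos: [455.0, -33.4, 349.3]
tool_rot: [-3.139, 0.0, 0.077]
force: [0.4, -0.1, -1.5]
width: 13.0
gripper_force: 58.9
```

send_rows([
  [[0,0,0,0,0,0],[0,0,0,0,0,0],[0,0,0,0,0,0]],
])

```text
clock: 4.9
eef_pos: [455.5, -38.7, 348.8]
tool_rot: [3.141, 0.001, 0.068]
force: [0.2, -0.2, -1.5]
width: 12.9
gripper_force: 58.9
```

```bash
python3 - <<'E'
from h import *
s,d,im=snap("wrist","w3.png");np.savez("w3.npz",T=wristT(s,d));print(s["clock"],s["eef_pos"],s["tool_rot"],s["force"],s["width"])
E
```

```text
4.9 [455.50503003 -38.65806772 348.77920496] [3.14106888e+00 5.06026264e-04 6.81667219e-02] [ 0.15727171 -0.2266847  -1.50720927] 12.89106693561122
```

View pics/w3.png

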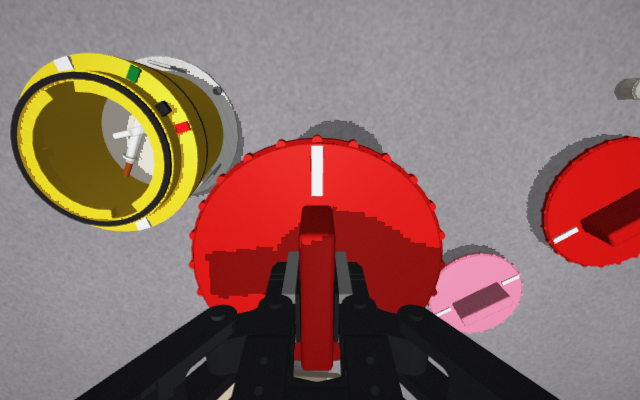

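The wrist picture shows the lid held squarely, with its rib end at (317,146). The tub is at left, with white at (64,64) and (143,223), green at (133,73), red at (182,127), the black seal ring around (92,149), and notches near (75,87) and (122,211).

```bash
cat > tub.py <<'E'
from h import *
T3=np.load("w3.npz")["T"]
d={n:ctrl.get_image(n) for n in("side","scene","wrist")}
def cen(im,box,kind):
    x0,y0,x1,y1=box; h=cv2.cvtColor(im[y0:y1,x0:x1],cv2.COLOR_BGR2HSV).astype(int);H,S,V=h[...,0],h[...,1],h[...,2]
    m={"w":(S<75)&(V>150),"r":((H<7)|(H>173))&(S>150),"g":(H>40)&(H<85)&(S>90)}[kind]
    y,x=np.nonzero(m); return (x.mean()+x0,y.mean()+y0),len(x)
im3=cv2.imread("pics/w3.png");sd=cv2.imread("pics/side0.png");sc=cv2.imread("pics/scene0.png")
W={k:cen(im3,b,k[0]) for k,b in {"w1":(132,214,152,232),"w2":(54,56,74,73),"r":(174,120,191,134),"g":(125,64,142,82)}.items()}
S={k:cen(sd,b,k[0]) for k,b in {"w1":(251,179,262,188),"w2":(296,159,304,165),"r":(288,181,296,189),"g":(298,171,307,177)}.items()}
C={k:cen(sc,b,k[0]) for k,b in {"w1":(300,160,309,167),"r":(320,177,328,185)}.items()}
P={}
for k in W:
    rs=[ray(d["wrist"],*W[k][0],T3),ray(d["side"],*S[k][0])]+([ray(d["scene"],*C[k][0])] if k in C else [])
    P[k],e=meet(rs); print(k,W[k],S[k],C.get(k),P[k].round(1),np.round(e,1), "wrist only z132",plane(*rs[0],132).round(1))
def ring(im,box):
    x0,y0,x1,y1=box; m=np.zeros(im.shape[:2],np.uint8); m[y0:y1,x0:x1]=(im[y0:y1,x0:x1].max(2)<55)
    k,l,st,c=cv2.connectedComponentsWithStats(m,connectivity=8); i=1+st[1:,4].argmax(); m=(l==i).astype(np.uint8)
    e=cv2.fitEllipseAMS(cv2.convexHull(cv2.findNonZero(m))); print("ring",st[i],e); return e
e3=ring(im3,(5,60,185,235)); es=ring(sd,(245,148,312,190))
rs=[ray(d["wrist"],*e3[0],T3),ray(d["side"],*es[0])]
print("mouth",meet(rs),plane(*rs[0],152).round(1),plane(*rs[1],152).round(1))
# held lid rib end
T=T3; p=ray(d["wrist"],317,146,T); s=ctrl.read_state(); q=plane(*p,s["eef_pos"][2]-76.3); print("rib end rel TCP",q-s["eef_pos"])
E
python3 tub.py
```

```text
w1 ((np.float64(142.95906432748538), np.float64(225.5672514619883)), 171) ((np.float64(256.6), np.float64(182.73333333333332)), 15) ((np.float64(303.0869565217391), np.float64(163.17391304347825)), 23) [407.8 115.8 138.1] [0.6 1.  0.6] wrist only z132 [404.8 119.7 132. ]
w2 ((np.float64(62.649289099526065), np.float64(63.21327014218009)), 211) ((np.float64(300.3333333333333), np.float64(162.08333333333334)), 12) None [543.8 161.2 140.3] [2.6 2.6] wrist only z132 [541.8 169.  132. ]
r ((np.float64(181.75590551181102), np.float64(127.14173228346456)), 127) ((np.float64(292.5), np.float64(186.0)), 4) ((np.float64(323.0), np.float64(181.0)), 1) [498.4  77.1 134.1] [0.2 1.1 1. ] wrist only z132 [498.  78. 132.]
g ((np.float64(132.83529411764707), np.float64(73.21176470588236)), 170) ((np.float64(302.7142857142857), np.float64(174.42857142857142)), 7) None [538.4 113.5 133.2] [0.4 0.4] wrist only z132 [538.1 114.4 132. ]
ring [  11   72  161  154 2514] ((90.79985046386719, 148.30641174316406), (139.40611267089844, 172.3623504638672), 129.02110290527344)Traceback (most recent call last):
  File "tub.py", line 20, in <module>
    e3=ring(im3,(5,60,185,235)); es=ring(sd,(245,148,312,190))
                                    ~~~~^^^^^^^^^^^^^^^^^^^^^^
  File "tub.py", line 19, in ring
    e=cv2.fitEllipseAMS(cv2.convexHull(cv2.findNonZero(m))); print("ring",st[i],e); return e
cv2.error: OpenCV(4.12.0) /io/opencv/modules/imgproc/src/shapedescr.cpp:525: error: (-201:Incorrect size of input array) There should be at least 5 points to fit the ellipse in function 'fitEllipseAMS'
```

```bash
python3 - <<'E'
import re
t=open("tub.py").read(); i=t.index("def ring"); open("tub.py","w").write(t[:i])
E
cat >> tub.py <<'E'
from scipy.optimize import least_squares
def ring(n,im,box,ex,T,thr):
    x0,y0,x1,y1=box; m=np.zeros(im.shape[:2],np.uint8); m[y0:y1,x0:x1]=(im[y0:y1,x0:x1].max(2)<thr)
    m[ex[1]:ex[3],ex[0]:ex[2]]=0
    h=cv2.convexHull(cv2.findNonZero(m))[:,0].astype(float)
    h=h[~((h[:,0]>=ex[0]-3)&(h[:,0]<=ex[2]+3)&(h[:,1]>=ex[1]-3)&(h[:,1]<=ex[3]+3))]
    q=np.array([plane(*ray(d[n],*p,T),152) for p in h])[:,:2]
    f=least_squares(lambda c:np.hypot(*(q-c[:2]).T)-c[2],[475,140,62],loss="soft_l1"); print(n,len(h),h.min(0),h.max(0),"circle",f.x.round(1),"rms",np.sqrt(np.mean(np.square(f.fun))).round(2)); return f.x
c3=ring("wrist",im3,(5,60,185,235),(157,98,176,116),T3,55)
cs=ring("side",sd,(250,150,308,184),(294,176,301,184),None,70)
def px(n,p,T):
    c=np.linalg.inv(T)@np.append(p,1); return d[n]["cx"]-d[n]["fx"]*c[0]/c[2], d[n]["cy"]+d[n]["fy"]*c[1]/c[2]
Ts=np.array(d["side"]["extrinsics"])
mw,ms=T3,Ts
r1=ray(d["wrist"],*px("wrist",np.r_[c3[:2],152],T3),T3); r2=ray(d["side"],*px("side",np.r_[cs[:2],152],Ts)); print("mouth",meet([r1,r2]))
C2=c3[:2]
for k in P:
    q=plane(*ray(d["wrist"],*W[k][0],T3),133)[:2]-C2; print(k,np.hypot(*q).round(1),np.degrees(np.arctan2(q[1],q[0])).round(1))
s=ctrl.read_state();q=plane(*ray(d["wrist"],317,139.5+6.5,T3),s["eef_pos"][2]-76.3); print("rib end rel TCP",(q-s["eef_pos"]).round(1),s["clock"])
# held-lid plate rim, upper arc
E
python3 tub.py | tail -9
```

```text
g ((np.float64(132.83529411764707), np.float64(73.21176470588236)), 170) ((np.float64(302.7142857142857), np.float64(174.42857142857142)), 7) None [538.4 113.5 133.2] [0.4 0.4] wrist only z132 [538.1 114.4 132. ]
wrist 50 [11. 67.] [184. 225.] circle [475.9 142.6  63.4] rms 10.12
side 17 [256. 159.] [299. 182.] circle [474.2 141.7  60.7] rms 0.56
mouth (array([475.03965959, 144.74091354, 149.10682399]), [np.float64(0.2599457225138187), np.float64(0.25994572251381043)])
w1 74.4 -161.7
w2 70.7 21.3
r 68.6 -71.1
g 68.5 -24.8
rib end rel TCP [ 59.1   2.9 -76.3] 5.25
```

```bash
sed -i 's/    h=cv2.convexHull/    k,l,st,_=cv2.connectedComponentsWithStats(m,connectivity=8); m=(l==1+st[1:,4].argmax()).astype(np.uint8) if n=="wrist" else m\n    h=cv2.convexHull/' tub.py; python3 tub.py | tail -8
```

```text
wrist 59 [11. 72.] [171. 225.] circle [474.6 143.6  62.3] rms 0.37
side 17 [256. 159.] [299. 182.] circle [474.2 141.7  60.7] rms 0.56
mouth (array([474.47107334, 144.45259282, 150.07817715]), [np.float64(0.44129695982316325), np.float64(0.44129695982312805)])
w1 73.5 -160.6
w2 71.6 20.2
r 70.0 -70.4
g 70.1 -25.1
rib end rel TCP [ 59.1   2.7 -76.3] 5.4
```

send_rows([
  [[0.4,-2,0,0,0,-0.03],[0.9,-5,0,0,0,-0.08],[1.6,-9,0,0,0,-0.14],[2.3,-13,0,0,0,-0.2],[2.8,-16,0,0,0,-0.25],[3.2,-18,0,0,0,-0.276],[3.2,-18,0,0,0,-0.276],[3.2,-18,0,0,0,-0.276]],
])

```text
clock: 6.2
eef_pos: [474.9, 143.6, 348.8]
tool_rot: [3.141, 0.001, 0.346]
force: [-0.0, -1.0, -0.6]
width: 13.1
gripper_force: 58.9
```

The mouth is now a circle of radius 62.3 mm (62.5 expected) at (474.6,143.6), z about 150. The notch axis is at 19.8° by all four marks. I go down slowly.

send_rows([
  [[0,0,3,0,0,0],[0,0,6,0,0,0],[0,-0.03,8.5,0,0,0],[0,-0.03,9,0,0,0],[0,-0.03,9.3,0,0,0],[0,-0.03,9.6,0,0,0],[0,-0.03,9.8,0,0,0],[0,-0.03,9.8,0,0,0]],
])

```text
clock: 7.0
eef_pos: [475.1, 144.8, 251.5]
tool_rot: [-3.141, -0.001, 0.347]
force: [-0.5, 0.4, -0.9]
width: 13.3
gripper_force: 58.8
```

send_rows([
  [[0,0,0.2,0,0,0],[0,0,0.4,0,0,0],[0,0,0.6,0,0,0],[0,0,0.7,0,0,0],[0,0,0.7,0,0,0]],
])

```text
clock: 7.5
eef_pos: [474.7, 144.8, 243.7]
tool_rot: [3.142, 0.0, 0.347]
force: [0.1, 0.7, -2.1]
width: 13.3
gripper_force: 58.8
```

send_rows([
  [[0,0,0.2,0,0,0],[0,0,0.4,0,0,0],[0,0,0.6,0,0,0],[0,0,0.7,0,0,0],[0,0,0.7,0,0,0]],
])

```text
clock: 8.0
eef_pos: [474.7, 144.8, 236.7]
tool_rot: [-3.142, 0.0, 0.347]
force: [0.5, 1.0, -1.9]
width: 13.0
gripper_force: 58.8
```

send_rows([
  [[0,0,0.1,0,0,0],[0,0,0.2,0,0,0],[0,0,0.3,0,0,0],[0,0,0.3,0,0,0],[0,0,0.3,0,0,0]],
])

```text
clock: 8.5
eef_pos: [474.9, 144.8, 234.2]
tool_rot: [-3.141, -0.0, 0.347]
force: [-1.6, 0.2, 4.5]
width: 13.2
gripper_force: 59.6
```

send_rows([
  [[0,0,0.1,0,0,0],[0,0,0.2,0,0,0],[0,0,0.2,0,0,0],[0,0,0.2,0,0,0]],
])

```text
clock: 8.9
eef_pos: [474.9, 144.7, 233.3]
tool_rot: [-3.141, -0.001, 0.347]
force: [-4.6, -1.5, 17.5]
width: 13.2
gripper_force: 61.7
```

Bottomed at TCP z 233.3 with 17 N, as expected for a seated lid. Now I turn clockwise.

send_rows([
  [[-0.02,0,0,0,0,0.03],[-0.03,0,0,0,0,0.1],[-0.03,0,0,0,0,0.17],[-0.03,0,0,0,0,0.24],[-0.03,0,0,0,0,0.3],[-0.03,0,0,0,0,0.3]],
])

```text
clock: 9.5
eef_pos: [476.0, 145.0, 233.3]
tool_rot: [-3.141, -0.004, 0.047]
force: [-0.8, -1.0, 13.3]
width: 13.3
gripper_force: 61.1
```

send_rows([
  [[0,0,0,0,0,0.07],[0,0,0,0,0,0.14],[0,0,0,0,0,0.21],[0,0,0,0,0,0.28],[0,0,0,0,0,0.35],[0,0,0,0,0,0.42],[0,0,0,0,0,0.46],[0,0,0,0,0,0.485],[0,0,0,0,0,0.485],[0,0,0,0,0,0.485]],
])

```text
clock: 10.5
eef_pos: [475.5, 144.6, 233.3]
tool_rot: [-3.14, -0.002, -0.436]
force: [-2.2, -1.1, 14.6]
width: 13.2
gripper_force: 61.6
```

```bash
python3 - <<'E'
from h import *
s,d,im=snap("wrist");print({k:np.round(s[k],3).tolist() for k in("clock","eef_pos","tool_rot","force","torque","qpos")})
_,_,b=snap("side")
cv2.imwrite("pics/f.png",np.hstack([cv2.resize(im[0:330,130:510],(400,347)),cv2.resize(b[135:235,225:340],(400,347),interpolation=cv2.INTER_CUBIC)]))
E
```

```text
{'clock': 10.5, 'eef_pos': [475.522, 144.574, 233.273], 'tool_rot': [-3.14, -0.002, -0.436], 'force': [-2.18, -1.089, 14.612], 'torque': [-0.357, 0.545, 0.521], 'qpos': [-0.73, 0.578, 0.564, 2.023, -0.488, 0.671, -1.857]}
```

View pics/f.png

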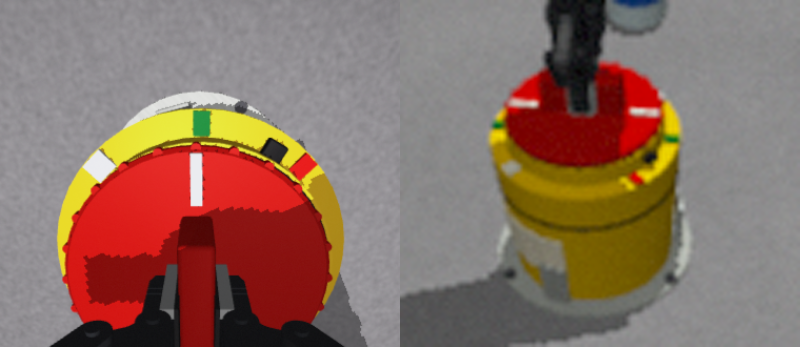

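The wrist crop shows the rib at (197,180) and the green mark at (202,123). The lid lies flat and the catch at (273,151) is clear. I measure the angle properly.

```bash
python3 - <<'E'
from h import *
s,d,im=snap("wrist");T=wristT(s,d);h=cv2.cvtColor(im,cv2.COLOR_BGR2HSV).astype(int);h[:,:,2]
def c(m,b):
    M=np.zeros(m.shape,bool);M[b[1]:b[3],b[0]:b[2]]=m[b[1]:b[3],b[0]:b[2]];y,x=np.nonzero(M);return x.mean(),y.mean(),len(x)
g=c((h[...,0]>40)&(h[...,0]<85)&(h[...,1]>90),(300,95,345,140)); r=c((h[...,1]<70)&(h[...,2]>120),(305,143,330,200))
w=c((h[...,1]<75)&(h[...,2]>150),(205,138,242,176)); rd=c(((h[...,0]<7)|(h[...,0]>173))&(h[...,1]>150),(412,144,436,163))
for C in(s["eef_pos"][:2],np.array([474.6,143.6])):
  for n,q,z in(("green",g,134),("rib",r,157),("white",w,134),("red",rd,134)):
    p=plane(*ray(d,*q[:2],T),z)[:2]-C; print(n,np.round(q,1),np.hypot(*p).round(1),np.degrees(np.arctan2(p[1],p[0])).round(2))
E
```

```text
green [320.9 116.8 413. ] 69.7 -26.13
rib [316.  170.3 555. ] 48.5 -23.82
white [221.5 155.2 655. ] 70.7 19.29
red [419.9 155.4 219. ] 72.5 -70.82
green [320.9 116.8 413. ] 70.1 -25.09
rib [316.  170.3 555. ] 48.9 -22.35
white [221.5 155.2 655. ] 71.8 19.79
red [419.9 155.4 219. ] 71.9 -69.89
```

send_rows([
  [[0,0,0,0,0,0.02],[0,0,0,0,0,0.04],[0,0,0,0,0,0.04],[0,0,0,0,0,0.04]],
])

```text
clock: 11.05
eef_pos: [475.4, 144.5, 233.3]
tool_rot: [-3.14, -0.002, -0.476]
force: [-2.0, -1.1, 16.0]
width: 13.0
gripper_force: 61.6
```

```bash
python3 - <<'E'
from h import *
s,d,im=snap("wrist");T=wristT(s,d);h=cv2.cvtColor(im,cv2.COLOR_BGR2HSV).astype(int)
def c(m,b):
    M=np.zeros(m.shape,bool);M[b[1]:b[3],b[0]:b[2]]=m[b[1]:b[3],b[0]:b[2]];y,x=np.nonzero(M);return x.mean(),y.mean(),len(x)
g=c((h[...,0]>40)&(h[...,0]<85)&(h[...,1]>90),(295,95,345,140)); r=c((h[...,1]<70)&(h[...,2]>120),(305,143,330,200))
for C in(s["eef_pos"][:2],np.array([474.6,143.6])):
  for n,q,z in(("green",g,134),("rib",r,157)):
    p=plane(*ray(d,*q[:2],T),z)[:2]-C; print(n,np.round(q,1),np.hypot(*p).round(1),np.degrees(np.arctan2(p[1],p[0])).round(2))
print({k:np.round(s[k],3).tolist() for k in("clock","eef_pos","tool_rot","force","torque","gripper_force")})
E
```

```text
green [315.3 116.5 396. ] 69.8 -26.13
rib [316.  170.2 556. ] 48.4 -26.08
green [315.3 116.5 396. ] 70.2 -25.16
rib [316.  170.2 556. ] 48.8 -24.68
{'clock': 11.05, 'eef_pos': [475.423, 144.523, 233.269], 'tool_rot': [-3.14, -0.002, -0.476], 'force': [-1.956, -1.14, 15.954], 'torque': [-0.321, 0.629, 0.486], 'gripper_force': 61.617}
```

The rib is on the green mark to within half a degree. The lid is pressed flush with 16 N, still gripped, and the catch is clear.

```bash
python3 -c "
from cell import ctrl
print(ctrl.finish_job())"
```

```text
the job is handed in; nothing more can be done
None
```

The job is handed in: the small red lid is in the tub, turned to within about half a degree of the green half-way mark, still gripped and pressed flush on the seal with about 16 N. It stopped about 20° short of where the lid starts to push the lock catch, and I didn't touch the dish, syringe, vial or gel bottle.

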